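# Refill the condiment caddy in order of height

### The arm

A 6-joint arm with a two-finger parallel gripper is mounted at the origin on a cart in front of the work surface, level with it; the furniture and walls round the work are solid. World frame = base frame: x ahead of the robot, y to its left, z up, the work surface at z = 0. Lengths are in m, angles in rad, forces in N, time in s.
With the tool pointing down it reaches from about 0.375 to 0.975 m from the base axis. Payload 3.8 kg.
Tool frame: the origin (TCP) lies at the very end of the fingers, on their centre line; the grasp point (between the pads) lies 19 mm behind it; z points along the fingers, y is the line along which they close (so a half turn about z gives the same grasp; the last joint's range is limited). The gripper opens to 88 mm and grips with 3 to 60 N. Pads are 18 mm wide; open, the fingers measure 123 mm over their backs; the gripper's body (75 mm by 187 mm) begins 45 mm behind the grasp point.
Start: joints at [1.201, 0.264, 1.604, -0, 1.274, -0.037], TCP at [0.221, 0.638, 0.239] pointing down, gripper open.
Joint ranges: [-2.63, 2.63], [-0.94, 2.18], [0.31, 2.57], [-1.31, 4.45], [0, 2.66], [-2.55, 2.55]. Speed limits (rad/s): [2.57, 2.57, 3.14, 3.14, 3.14, 3.14].

### API

Orientations are given as a rotation vector (axis times angle).
In Python, from rig import arm, eyes, nets gives the robot as it stands.
- The arm moves only by the shell command python3 -m pendant 'ROWS'. ROWS is JSON, a list of rows, each a list of 7 numbers: the turn, a rotation vector about the world's x, y, z in degrees, then the shift along the world's x, y, z in cm, then the opening, from 0 (shut) to 1 (fully open). A call has exactly 8 rows; each row is the pose to reach, as a shift and turn from the pose commanded when the call began; what a row does not reach only later rows make up. A row lasts 1/10 s, in which the tool goes at most 50 mm and 8.59 degrees, less where a joint would pass 70% of its speed; a pose out of reach is approached as far as the arm can. A call with a gripper value outside its range is refused whole. The fingers move at their own pace and stop on an object; the grip force is fixed at half the most. Time passes only in rows, so rows that repeat a pose let the fingers close, or fill a call up. It gives the time, the measured TCP pose, the force, the opening and the grip force at its end, in the units of the state.
- arm.observe(): the state, without advancing time (a new reading comes with each control period).
- eyes.grab_frame(name): name is "scene" or "top" or "wrist"; returns (picture, depth): 400x640x3 uint8, red, green, blue; 400x640 float32, m along the optical axis (not along the pixel's ray), 0 where there is no reading.
- eyes.camera_info(name): a dict with "fx", "fy", "cx", "cy" (pixels), "view" (4x4, takes a point from world to camera coordinates). Camera axes: x right, y up, looking along -z (the intrinsics and any distortion apply to the point x, -y, -z); pixel columns grow to the right and rows downward; lengths in m; the calibration is good to about 2 mm. A picture is of the moment at which its call begins: read the wrist's pose just before it. camera_info takes no time and is no camera call; for the wrist camera it gives the pose at the moment of the call.
- arm.hand_in(): hands the job in; it is judged then, once.
Trained networks look in the newest picture that a camera, given by its name, has taken for a name from the list of things; names that differ only in an ending like _2 or _b are one class to them, and where a whole thing is asked for, a point or a joint stands for the part that bears it (a point fixed in the world has none). Each returns a list of dicts, best first, with "score" (0 to 1); they miss things now and then, are a little off and sometimes report something else, mostly with a low value. They report only what shows in the picture. A call takes as long as a camera call. They do not tell look-alikes from the thing itself.
- nets.trace(name, camera): "region" (400x640 bool, what is visible of it) and "bbox" ([centre column, centre row, width, height] in pixels, round what is visible of it).
- nets.mark_of(name, camera): "location" ([column, row] in pixels: a listed point, or the origin of a listed thing).
The state is a dict: "time_s": time; "joint_pos": joint angles; "qd": joint speeds; "tau": joint torques, N m; "tcp_pos": TCP position; "tool_rot": TCP orientation; "force": force on the tool from outside, world axes, zero at the start; "ft_torque": the same for the moment, N m; "gripper_width": opening from 0.0 (shut) to 1.0 (fully open); "finger_force": force on a finger pad.
Only numpy, scipy, OpenCV 4.12 (cv2) and the standard library are available. Lean on these libraries where they do the work, as an engineer would, in place of code of your own. Each camera call takes 0.05 s, during which the arm holds its last target. There are 200 camera calls.

### The job

The wooden condiment caddy has been wiped clean: put the pepper mill, the spice jar, the salt shaker and the small glass jar back into it from the drying mat and the counter, one standing upright in each compartment, in order of height from the tallest at the end with the high end board down to the shortest at the low end. Set each one down on the compartment's floor instead of dropping it, let go of it, and leave the yoghurt pot and the vegetable tin that stand on either side of the spice jar where they are.

Things in the scene. Friction and masses are not known exactly. Their poses are not given: they have to be found in the camera images.
- caddy: Fixed caddy of brown wood, 96 (x) by 304 (y) mm. Origin: centre of its underside, z up, y along the row, away from the high end. Four compartments centred at x = 0, y = -109, -36, 32, 107 mm, inside 84 (x) by 74, 64, 64, 78 (y), floor at z = 12 mm. Walls and dividers reach z = 26, the +y end board 30, the -y end board 82; a steel rail over the wall at x = 45 falls from z = 80 at -y to 32 at +y.
- pepper_mill: Turned wooden pepper mill, the tallest: 58 mm diameter, 170 mm high, about 0.2 kg. Origin: centre of its foot, z up. Its rounded head is 49 mm thick at 132 to 141 mm height, where it is grasped from above; it narrows above that and ends in a small metal knob from 159 to 170 mm. Head and body do not turn. Carry it low: pans hang over the back of the counter from 0.53 m up.
- spice_jar: Slim spice jar with dark brown cap, second tallest: 41 mm diameter, 105 mm high, cap 40 mm wide from 84 mm up. Origin: centre of its foot, z up. It stands on the drying mat in the narrow gap between yoghurt pot and vegetable tin (3 mm free on either side), its top 34 mm exposed: grasp the cap from above, fingers on the sides that face neither neighbour.
- salt_shaker: Glass salt shaker (like mill and jar it stands on the drying mat at the left or on the counter at the right) with a grey perforated top, the third tallest: 44 mm diameter, 90 mm high; the top is about 34 mm thick from 74 to 90 mm height; grasped from above round the top or just below it. Origin: centre of its foot, z up.
- glass_jar: Small, low, eight-sided glass jar with a grey lid, the shortest: 66 mm over its corners, 60 mm high; lid 62 mm diameter from 49 to 60 mm height, where it is grasped from above. Origin: centre of its foot, z up.
- yoghurt_pot: White yoghurt pot with red fruit on it, 72 mm diameter, 71 mm high, standing on the drying mat beside the spice jar; stays where it is. Origin: centre of its foot, z up.
- tin: Vegetable tin with a green pea picture, 75 mm diameter, 58 mm high, standing on the drying mat on the other side of the spice jar; stays where it is. Origin: centre of its foot, z up.
Not all that is in view belongs to the job. Leave any turquoise look-alike of the salt_shaker alone.

How it is judged:
At the end, for the whole second after the job is handed in: Mill, spice jar, salt shaker and glass jar stand, in this order from the high end, one in each compartment: foot on its floor (within 7 mm), within 27 mm across and 18 mm along the row of its centre, under 0.12 rad from upright, at rest (x of pepper_mill in the frame of caddy between -0.027 and 0.027 m and y of pepper_mill in the frame of caddy between -0.127 and -0.091 m and z of pepper_mill in the frame of caddy between 0.005 and 0.018 m and angle between each of pepper_mill, spice_jar, salt_shaker, glass_jar's own z axis and vertical below 0.12 rad and linear speed of each of pepper_mill, spice_jar, salt_shaker, glass_jar below 0.02 m/s and angular speed of each of pepper_mill, spice_jar, salt_shaker, glass_jar below 0.2 rad/s and x of spice_jar in the frame of caddy between -0.027 and 0.027 m and y of spice_jar in the frame of caddy between -0.054 and -0.018 m and z of spice_jar in the frame of caddy between 0.005 and 0.018 m and x of salt_shaker in the frame of caddy between -0.027 and 0.027 m and y of salt_shaker in the frame of caddy between 0.014 and 0.05 m and z of salt_shaker in the frame of caddy between 0.005 and 0.018 m and x of glass_jar in the frame of caddy between -0.027 and 0.027 m and y of glass_jar in the frame of caddy between 0.089 and 0.125 m and z of glass_jar in the frame of caddy between 0.005 and 0.018 m); the robot touches nothing.
It fails at once if the yoghurt pot or the vegetable tin is shifted by more than 35 mm or tipped over (distance of any of yoghurt_pot, tin from where it was at the start of the episode above 0.035 m or angle between any of yoghurt_pot, tin's own z axis and vertical above 0.5 rad).
It fails at once if a condiment is dropped or flung: it moves faster than 0.8 m/s while no finger touches it (a fall of over 30 mm) ((contact force between the fingers and pepper_mill below 0.05 N and linear speed of pepper_mill above 0.8 m/s) or (contact force between the fingers and spice_jar below 0.05 N and linear speed of spice_jar above 0.8 m/s) or (contact force between the fingers and salt_shaker below 0.05 N and linear speed of salt_shaker above 0.8 m/s) or (contact force between the fingers and glass_jar below 0.05 N and linear speed of glass_jar above 0.8 m/s)).
It fails at once if a condiment is knocked over (angle between any of pepper_mill, spice_jar, salt_shaker, glass_jar's own z axis and vertical above 1 rad).
It also fails if it takes over 115 s, if anything falls off the work surface, if the arm or the gripper's body presses on something with over 40 N, if the wrist force passes 120 N, or if a joint passes its speed limit or range.

## Working session

There is one attempt and no reset: what is moved stays moved. The work goes in short steps, Python scripts to look and compute and a shell command to move; the robot and the scene stay as the last step left them, time stands still between calls to the robot, and variables do not carry over. Pictures are saved under pics/ and viewed, at most 14 in all, crops included, and the job is handed in when it is done.

```bash
ls; mkdir -p pics; cat > h.py <<'E'
import numpy as np, cv2
from rig import arm, eyes, nets
def grab(c):
    info=eyes.camera_info(c); im,d=eyes.grab_frame(c); return im,d,info
def world(info,u,v,z):
    # pixel + depth -> world
    p=np.array([(u-info["cx"])/info["fx"]*z,-(v-info["cy"])/info["fy"]*z,-z*np.ones_like(z),np.ones_like(z)])
    return (np.linalg.inv(np.array(info["view"]))@p)[:3]
def cloud(info,d,reg):
    v,u=np.nonzero(reg&(d>0)); return world(info,u.astype(float),v.astype(float),d[v,u].astype(float)).T
def save(n,im): cv2.imwrite("pics/"+n,im[:,:,::-1])
E
python3 - <<'E'
from h import *
print(arm.observe())
for c in("scene","top"):
    im,d,i=grab(c); save(c+"0.png",im); print(c,i)
    for n in["caddy","pepper_mill","spice_jar","salt_shaker","glass_jar","yoghurt_pot","tin"]:
        for r in nets.trace(n,c)[:3]:
            P=cloud(i,d,r["region"])
            if len(P)<10: continue
            top=P[P[:,2]>np.percentile(P[:,2],98)-.006]
            print(n,round(r["score"],2),np.round(r["bbox"]),"topmean",top.mean(0).round(3),"ext",np.percentile(P,[2,98],axis=0).round(3).tolist())
E
```

```text
pics
{'time_s': 0.0, 'joint_pos': array([ 1.20108762e+00,  2.64743508e-01,  1.60536226e+00, -4.60483826e-06,
        1.27367446e+00, -3.69173431e-02]), 'qd': array([-2.16524681e-04,  1.72321544e-05,  1.59994064e-03, -2.09970497e-04,
       -7.51513408e-05,  2.97584919e-04]), 'tau': array([-5.23461204e-04, -5.02128017e+01, -3.56865907e+01,  7.27243535e-02,
        2.94299168e-02, -1.66548989e-04]), 'tcp_pos': array([0.22027196, 0.63730785, 0.23740083]), 'tool_rot': array([-0.52026368, -3.09776867,  0.0033664 ]), 'force': array([-0.04113041, -0.71051428,  0.92767699]), 'ft_torque': array([-0.02856925, -0.00559912, -0.00018282]), 'finger_force': 0.0, 'gripper_width': 1.0009849037133172}
scene {'fx': 485.48065519501597, 'fy': 485.48065519501597, 'cx': 324.87279572242, 'cy': 194.79396943398186, 'view': array([[ 0.84061345, -0.54149841,  0.01218604, -0.38582974],
       [ 0.39966493,  0.63530427,  0.66079984, -0.27068105],
       [-0.3655639 , -0.5506069 ,  0.75046324, -1.27981693],
       [ 0.        ,  0.        ,  0.        ,  1.        ]])}
caddy 0.93 [347. 236. 108.  72.] topmean [ 0.
[... 1842 characters left out ...]
epper_mill 0.16 [369. 202. 116.  74.] topmean [ 0.542 -0.2    0.081] ext [[0.402, -0.218, 0.007], [0.568, 0.068, 0.08]]
spice_jar 0.69 [248. 189.  23.  20.] topmean [0.51  0.259 0.107] ext [[0.492, 0.24, 0.001], [0.536, 0.284, 0.111]]
salt_shaker 0.5 [450. 167.  20.  16.] topmean [ 0.588 -0.292  0.089] ext [[0.571, -0.307, 0.013], [0.603, -0.274, 0.092]]
glass_jar 0.73 [189. 183.  24.  29.] topmean [0.531 0.434 0.062] ext [[0.502, 0.403, 0.005], [0.558, 0.459, 0.065]]
yoghurt_pot 0.76 [253. 170.  26.  29.] topmean [0.568 0.248 0.072] ext [[0.532, 0.217, 0.031], [0.602, 0.281, 0.076]]
tin 0.97 [245. 212.  33.  28.] topmean [0.452 0.271 0.058] ext [[0.415, 0.235, 0.008], [0.484, 0.305, 0.061]]
```

```bash
python3 - <<'E'
import cv2
a=cv2.imread("pics/scene0.png")[60:350,200:500]; b=cv2.imread("pics/top0.png")[100:300,150:510]
cv2.imwrite("pics/sc.png",cv2.resize(a,None,fx=2,fy=2,interpolation=2)); cv2.imwrite("pics/tc.png",cv2.resize(b,None,fx=2.2,fy=2.2,interpolation=2))
E
```

```text
(no output)
```

View pics/sc.png

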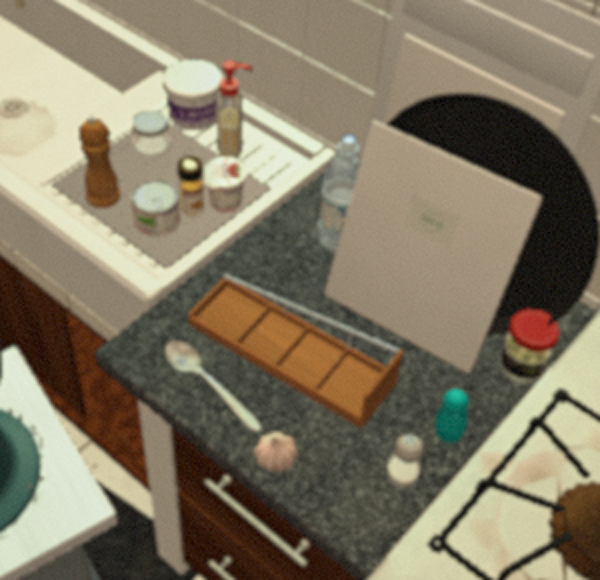

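View pics/tc.png

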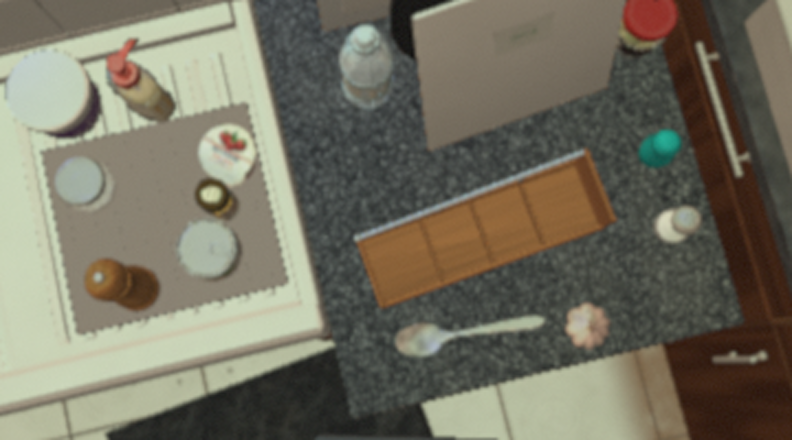

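```bash
python3 - <<'E'
from h import *
from scipy.optimize import least_squares
C={c:grab(c) for c in("scene","top")}
allP=[]
for c,(im,d,i) in C.items():
    r=nets.trace("caddy",c)[0]; P=cloud(i,d,r["region"])
    Q=P[(P[:,2]>.018)&(P[:,2]<.034)]
    (cx,cy),(w,h),a=cv2.minAreaRect(P[(P[:,2]>.003)][:,:2].astype(np.float32)); print(c,"caddy",cx,cy,w,h,a)
    hi=P[P[:,2]>.06]; 
    box=cv2.boxPoints(((cx,cy),(w,h),a)); print(box.round(3).tolist(), "hist",np.histogram(P[:,2],bins=np.arange(0,.09,.006))[0])
    for n in["pepper_mill","spice_jar","glass_jar","yoghurt_pot","tin"]+["salt_shaker"]*1:
        for r in nets.trace(n,c)[:2 if n=="salt_shaker" else 1]:
            P=cloud(i,d,r["region"]); zt=np.percentile(P[:,2],96)
            lo={"pepper_mill":(.120,.150),"spice_jar":(.084,.12),"salt_shaker":(.074,.1),"glass_jar":(.045,.07)}.get(n,(.04,.08))
            T=P[(P[:,2]>lo[0])&(P[:,2]<lo[1])]
            (x,y),rad=cv2.minEnclosingCircle(T[:,:2].astype(np.float32)); ze=T[T[:,2]>zt-.005]
            print(n,"zt",zt.round(3),"circ",round(x,4),round(y,4),"r",round(rad,4),"midext",((np.percentile(T,2,axis=0)+np.percentile(T,98,axis=0))/2).round(3))
    # tall things around
    W=cloud(i,d,np.ones(d.shape,bool))
    for zz in (.03,.1,.15,.2,.25,.3):
        S=W[(abs(W[:,2]-zz)<.006)&(W[:,0]>.45)&(W[:,0]<.9)&(W[:,1]<.2)&(W[:,1]>-.35)]
        for y0 in (.1,0,-.1,-.2):
            s=S[abs(S[:,1]-y0)<.02]; s=s[s[:,0]>.57]
            if len(s): print("board z",zz,"y",y0,"xmin",s[:,0].min().round(3))
    S=W[(W[:,2]>.05)&(W[:,1]>.38)&(W[:,0]>.5)&(W[:,0]<.9)&(W[:,1]<.7)]
    g=np.round(S/.04)*.04; k={}
    for p in S: k.setdefault((round(p[0]/.04),round(p[1]/.04)),[]).append(p[2])
    print({(round(a*.04,2),round(b*.04,2)):round(max(z),2) for (a,b),z in k.items() if len(z)>5})
E
```

```text
scene caddy 0.5005340576171875 -0.05590648949146271 0.15106730163097382 0.31976160407066345 21.216754913330078
[[0.3720000088214874, 0.06599999964237213], [0.4880000054836273, -0.23199999332427979], [0.6290000081062317, -0.17800000309944153], [0.5130000114440918, 0.11999999731779099]] hist [  94  649 1428  419  455   95   41   45   32   19   25   39   39   60]
pepper_mill zt 0.16 circ 0.3993 0.3641 r 0.024 midext [0.399 0.358 0.135]
spice_jar zt 0.108 circ 0.5101 0.2565 r 0.0236 midext [0.508 0.256 0.098]
glass_jar zt 0.064 circ 0.5275 0.4335 r 0.033 midext [0.529 0.432 0.057]
yoghurt_pot zt 0.075 circ 0.564 0.25 r 0.0391 midext [0.564 0.246 0.059]
tin zt 0.06 circ 0.45 0.2717 r 0.0411 midext [0.448 0.27  0.051]
salt_shaker zt 0.091 circ 0.5868 -0.2935 r 0.0178 midext [ 0.585 -0.295  0.083]
salt_shaker zt 0.09 circ 0.4905 -0.3181 r 0.0157 midext [ 0.49  -0.318  0.083]
board z 0.03 y 0.1 xmin 0.642
board z 0.03 y 0 xmin 0.593
board z 0.03 y -0.1 xmin 0.622
board z 0.03 y -0.2 xmin 0.57
board z 0.1 y 0.1 xmin 0.643
board z 0.1 y 0 xmin 0.612
board z 0.1 y -0.1 xmin 0.646
board z 0.1 y 
[... 3088 characters left out ...]
.72), (0.72, 0.52): np.float64(0.56), (0.64, 0.52): np.float64(0.7), (0.72, 0.56): np.float64(0.53), (0.76, 0.48): np.float64(0.47), (0.68, 0.64): np.float64(0.55), (0.68, 0.6): np.float64(0.55), (0.72, 0.6): np.float64(0.54), (0.72, 0.64): np.float64(0.53), (0.76, 0.44): np.float64(0.46), (0.76, 0.4): np.float64(0.43), (0.72, 0.44): np.float64(0.46), (0.68, 0.68): np.float64(0.49), (0.68, 0.48): np.float64(0.09), (0.68, 0.52): np.float64(0.09), (0.6, 0.52): np.float64(0.09), (0.6, 0.48): np.float64(0.09), (0.6, 0.44): np.float64(0.09), (0.56, 0.44): np.float64(0.07), (0.56, 0.4): np.float64(0.06), (0.52, 0.48): np.float64(0.07), (0.52, 0.44): np.float64(0.07), (0.52, 0.4): np.float64(0.07)}
```

```bash
python3 -m pendant '[[0,0,2,4,-2.6,0,1],[0,0,5,8,-5,0,1],[0,0,8,12,-8,0,1],[0,0,11,16,-11,0,1],[0,0,14,20,-13,0,1],[0,0,17,24,-16,0,1],[0,0,19,28,-19,0,1],[0,0,19,30.9,-20.4,0,1]]'
cat >> h.py <<'E'
def obj(n,c,lo,hi,k=1):
    im,d,i=grab(c)
    for r in nets.trace(n,c)[:k]:
        P=cloud(i,d,r["region"]); T=P[(P[:,2]>lo)&(P[:,2]<hi)]
        if len(T)<10: print(n,c,"few"); continue
        (x,y),rad=cv2.minEnclosingCircle(T[:,:2].astype(np.float32))
        print(n,c,round(r["score"],2),r["bbox"],"zt",np.percentile(P[:,2],96).round(3),"circ",round(x,4),round(y,4),round(rad,4),"mid",((np.percentile(T,2,axis=0)+np.percentile(T,98,axis=0))/2).round(3))
    return im,d,i
E
python3 - <<'E'
from h import *
im,d,i=obj("glass_jar","wrist",.045,.075)
save("w1.png",im); print(np.linalg.inv(i["view"]).round(3), arm.observe()["tcp_pos"])
E
```

```text
time_s: 2.4
tcp_pos: [0.5319, 0.4312, 0.2389]
tool_rot: [0.004, 3.141, -0.001]
force: [-0.5, 0.9, -0.0]
gripper_width: 1.002
finger_force: 0.0
glass_jar wrist 0.8 [327.3, 169.9, 63.0, 73.3] zt 0.062 circ 0.529 0.4346 0.0311 mid [0.529 0.435 0.059]
[[ 0.004 -0.966 -0.26   0.465]
 [ 1.     0.003  0.002  0.431]
 [-0.001 -0.26   0.966  0.386]
 [ 0.     0.     0.     1.   ]] [0.53334553 0.4311474  0.23857286]
```

View pics/w1.png

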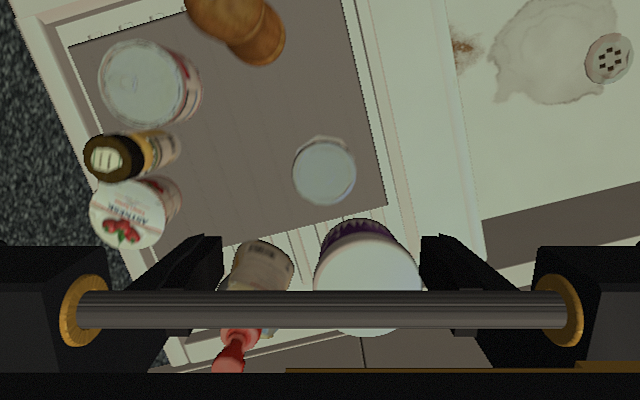

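```bash
python3 -m pendant '[[0,0,0,-0.2,0.2,-5,1],[0,0,0,-0.2,0.2,-10,1],[0,0,0,-0.2,0.2,-15,1],[0,0,0,-0.2,0.2,-19,1],[0,0,0,-0.2,0.2,-19.8,1],[0,0,0,-0.2,0.2,-19.8,1],[0,0,0,-0.2,0.2,-19.8,0.5],[0,0,0,-0.2,0.2,-19.8,0.5]]'
```

```text
time_s: 3.3
tcp_pos: [0.5295, 0.4378, 0.0444]
tool_rot: [0.002, 3.137, 0.006]
force: [0.7, 0.2, 0.0]
gripper_width: 0.838
finger_force: 0.0
```

```bash
python3 -m pendant '[[0,0,0,0,-0.2,-0.3,0.85],[0,0,0,0,-0.2,-0.3,0.85],[0,0,0,0,-0.2,-0.3,0.3],[0,0,0,0,-0.2,-0.3,0.3],[0,0,0,0,-0.2,-0.3,0.3],[0,0,0,0,-0.2,-0.3,0.3],[0,0,0,0,-0.2,-0.3,0.3],[0,0,0,0,-0.2,-0.3,0.3]]'; python3 -c "
from h import *
for k in range(3): print(arm.observe()['tcp_pos'],arm.observe()['gripper_width'])"
```

```text
time_s: 4.1
tcp_pos: [0.5277, 0.434, 0.0381]
tool_rot: [0.002, 3.141, 0.0]
force: [-0.3, -1.5, 3.7]
gripper_width: 0.69
finger_force: 30.0
[0.52768317 0.43399996 0.03807686] 0.6902971058614926
[0.52768317 0.43399996 0.03807686] 0.6902971058614926
[0.52768317 0.43399996 0.03807686] 0.6902971058614926
```

```bash
python3 -m pendant '[[0,0,0,0,0,4,0.3],[0,0,0,0,0,8,0.3],[0,0,0,0,0,13,0.3],[0,0,0,0,0,18,0.3],[0,0,6,-2,-5,19,0.3],[0,0,12,-4,-10,20,0.3],[0,0,18,-6,-15,20,0.3],[0,0,21,-8,-20,20,0.3]]'
python3 -m pendant '[[0,0,0,-1,-4,0,0.3],[0,0,0,-2,-8,0,0.3],[0,0,0,-2,-8,0,0.3],[0,0,0,-2,-8,0,0.3],[0,0,0,-2,-8,0,0.3],[0,0,0,-2,-8,0,0.3],[0,0,0,-2,-8,0,0.3],[0,0,0,-2,-8,0,0.3]]'
python3 - <<'E'
from h import *
im,d,i=grab("wrist"); save("w2.png",im); np.savez("w2.npz",d=d,im=im,view=i["view"],K=[i[k] for k in("fx","fy","cx","cy")])
r=nets.trace("caddy","wrist"); print([(x["score"],x["bbox"]) for x in r[:2]], arm.observe()["tcp_pos"])
print([ (x['score'],x['location']) for x in nets.mark_of("caddy","wrist")[:2]])
for c in("top",):
    im,d,i=grab(c); R=nets.trace("caddy",c)[0]["region"]; np.savez("t2.npz",d=d,im=im,view=i["view"],K=[i[k] for k in("fx","fy","cx","cy")],R=R)
    save("t2.png",cv2.resize(im[130:280,290:450],None,fx=4,fy=4,interpolation=2))
E
```

```text
time_s: 4.9
tcp_pos: [0.4528, 0.2483, 0.2372]
tool_rot: [0.577, -3.088, 0.001]
force: [0.7, -0.9, -2.2]
gripper_width: 0.689
finger_force: 30.0
time_s: 5.7
tcp_pos: [0.434, 0.1706, 0.2374]
tool_rot: [0.573, -3.089, -0.0]
force: [-0.4, 0.2, -2.2]
gripper_width: 0.69
finger_force: 30.0
[(0.61, [120.5, 126.5, 239.7, 105.4])] [0.43391931 0.17030612 0.23747471]
[(0.65, [93.0, 122.7])]
```

View pics/w2.png

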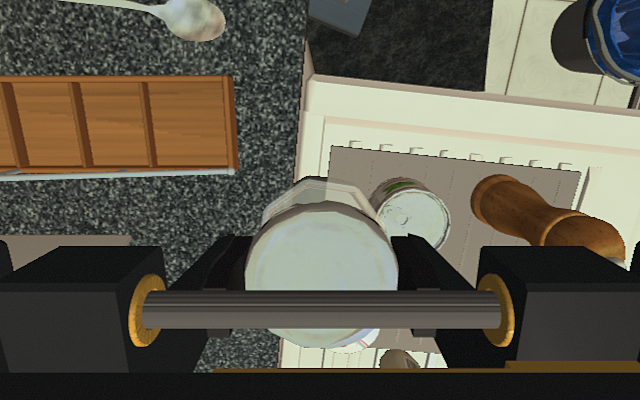

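```bash
python3 - <<'E'
import numpy as np,cv2
from h import cloud
for f in("w2.npz","t2.npz"):
    D=np.load(f); fx,fy,cx,cy=D["K"]; i=dict(fx=fx,fy=fy,cx=cx,cy=cy,view=D["view"])
    m=np.ones(D["d"].shape,bool) if f[0]=="t" else np.zeros(D["d"].shape,bool)
    if f[0]=="w": m[60:190,:245]=1
    P=cloud(i,D["d"],m); P=P[(abs(P[:,0]-.48)<.16)&(abs(P[:,1]+.06)<.2)&(P[:,2]<.1)&(P[:,2]>-.02)]
    W=P[(P[:,2]>.021)&(P[:,2]<.03)]
    # search yaw/centre: template of wall tops
    def mask(q):
        x,y=q[:,0],q[:,1]; ins=(abs(x)<.048)&(abs(y)<.152)
        comp=np.zeros(len(q),bool)
        for c,h in((-.109,.037),(-.036,.032),(.032,.032),(.107,.039)): comp|=(abs(x)<.042)&(abs(y-c)<h)
        return ins,comp
    best=[]
    Fl=P[(P[:,2]>.006)&(P[:,2]<.017)]; Gd=P[(P[:,2]<.005)]
    for a in np.deg2rad(np.arange(20,23.1,.25)):
        R=np.array([[np.cos(a),-np.sin(a)],[np.sin(a),np.cos(a)]])
        w0,f0,g0=[X[:,:2]@R for X in(W,Fl,Gd)]
        c0=np.array([.486,-.07])@R
        for dx in np.arange(-.012,.0121,.001):
            for dy in np.arange(-.012,.0121,.001):
                o=c0+[dx,dy]
                wi,wc=mask(w0-o); fi,fc=mask(f0-o); gi,_=mask(g0-o)
                best.append(((wi&~wc).sum()+fc.sum()-gi.sum()-wc.sum(),np.rad2deg(a),*(R@o)))
    best.sort(reverse=True); B=np.array(best[:15]); print(f,len(W),len(Fl),len(Gd)); print(B[:3].round(4),B[:,1:].mean(0).round(4))
    print("floor z",np.median(Fl[:,2]).round(4),"ground",np.median(Gd[:,2]).round(4))
E
```

```text
w2.npz 4581 16547 7671
[[ 1.9064e+04  2.1250e+01  4.7930e-01 -6.9400e-02]
 [ 1.8955e+04  2.0750e+01  4.7840e-01 -6.9700e-02]
 [ 1.8927e+04  2.1500e+01  4.7930e-01 -6.9400e-02]] [20.9667  0.4789 -0.0697]
floor z 0.013 ground 0.001
t2.npz 649 3337 8938
[[ 3.057e+03  2.100e+01  4.819e-01 -7.050e-02]
 [ 3.049e+03  2.125e+01  4.819e-01 -7.050e-02]
 [ 3.028e+03  2.075e+01  4.819e-01 -7.050e-02]] [21.0333  0.4822 -0.07  ]
floor z 0.0125 ground 0.001
```

```bash
python3 - <<'E'
import numpy as np,cv2
D=np.load("w2.npz"); fx,fy,cx,cy=D["K"]; V=D["view"]; g=cv2.cvtColor(D["im"],cv2.COLOR_RGB2GRAY).astype(float)
im=D["im"][:,:,::-1].copy()
Vi=np.linalg.inv(V)
def ray(u,v,z):
    d=Vi[:3,:3]@np.array([(u-cx)/fx,-(v-cy)/fy,-1]); o=Vi[:3,3]; return (o+d*(z-o[2])/d[2]).round(4)
print("end", ray(237,100,.03),ray(237,150,.03)); 
for c in(148,77,12): print("div",ray(c,120,.026))
cv2.imwrite("pics/w2c.png",cv2.resize(im[60:190,0:250],None,fx=3,fy=3,interpolation=cv2.INTER_CUBIC))
E
```

```text
end [0.3993 0.07   0.03  ] [0.4456 0.0845 0.03  ]
div [ 0.4495 -0.0077  0.026 ]
div [ 0.4747 -0.0737  0.026 ]
div [ 0.4978 -0.134   0.026 ]
```

View pics/w2c.png

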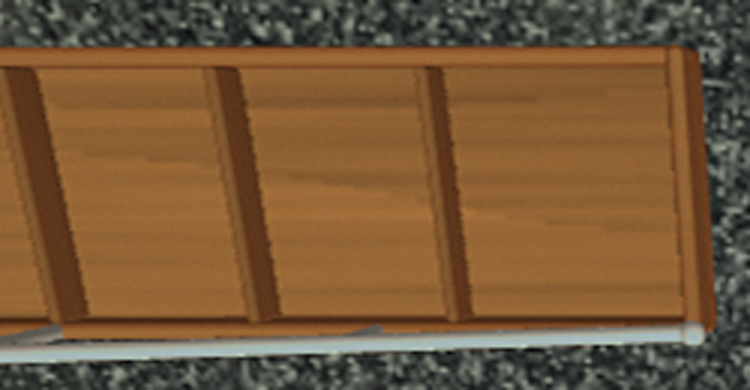

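```bash
python3 -m pendant '[[0,0,0,0.3,-5,0,0.3],[0,0,0,0.6,-9.8,0,0.3],[0,0,0,0.9,-14,0,0.3],[0,0,0,0.9,-14,-4,0.3],[0,0,0,0.9,-14,-8.5,0.3],[0,0,0,0.9,-14,-13,0.3],[0,0,0,0.9,-14,-14.5,0.3],[0,0,0,0.9,-14,-14.5,0.3]]'
python3 - <<'E'
from h import *
print(arm.observe()["tcp_pos"])
im,d,i=grab("wrist"); save("w3.png",im)
E
```

```text
time_s: 6.75
tcp_pos: [0.4398, 0.0296, 0.0895]
tool_rot: [0.569, -3.083, -0.002]
force: [-0.5, 0.3, -0.9]
gripper_width: 0.691
finger_force: 30.0
[0.43983962 0.02963956 0.08950053]
```

View pics/w3.png

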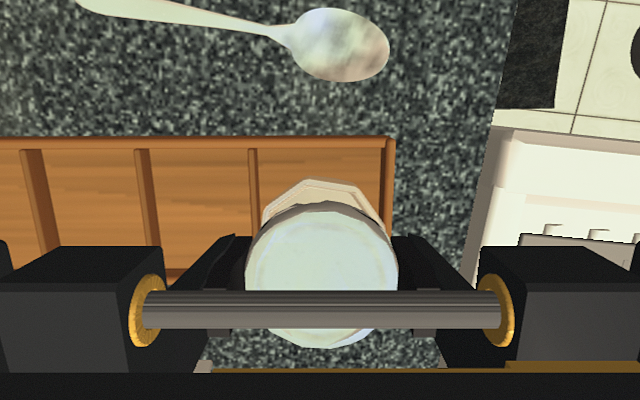

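```bash
python3 -m pendant '[[0,0,0,0.1,0,-2,0.3],[0,0,0,0.1,0,-3.5,0.3],[0,0,0,0.1,0,-4,0.3],[0,0,0,0.1,0,-4.2,0.3],[0,0,0,0.1,0,-4.3,0.3],[0,0,0,0.1,0,-4.4,0.3],[0,0,0,0.1,0,-4.4,0.3],[0,0,0,0.1,0,-4.4,0.3]]'
```

```text
time_s: 7.6
tcp_pos: [0.4453, 0.0299, 0.0502]
tool_rot: [-0.57, 3.087, -0.001]
force: [-1.5, -0.2, 6.2]
gripper_width: 0.693
finger_force: 30.0
```

```bash
python3 -m pendant '[[0,0,0,0,0,0,0.8],[0,0,0,0,0,0,0.9],[0,0,0,0,0,0,1],[0,0,0,0,0,1,1],[0,0,0,0,0,3,1],[0,0,0,0,0,7,1],[0,0,0,0,0,12,1],[0,0,0,0,0,17,1]]'
python3 - <<'E'
from h import *
print(arm.observe()["tcp_pos"])
obj("glass_jar","wrist",.055,.085); obj("glass_jar","top",.055,.085)
obj("salt_shaker","top",.074,.1,2)
E
```

```text
time_s: 8.4
tcp_pos: [0.443, 0.0298, 0.2205]
tool_rot: [0.571, -3.088, -0.0]
force: [0.9, -0.3, -0.0]
gripper_width: 0.999
finger_force: 0.0
[0.44302053 0.02982954 0.22045865]
glass_jar wrist 0.69 [320.8, 181.9, 72.8, 80.4] zt 0.074 circ 0.4462 0.0304 0.0311 mid [0.445 0.03  0.071]
glass_jar top 0.52 [331.6, 220.8, 24.3, 12.6] zt 0.077 circ 0.4382 0.0294 0.0274 mid [0.432 0.028 0.072]
salt_shaker top 0.77 [458.5, 202.2, 22.0, 15.0] zt 0.091 circ 0.4939 -0.3145 0.0172 mid [ 0.494 -0.314  0.084]
salt_shaker top 0.66 [449.2, 167.1, 19.9, 17.1] zt 0.091 circ 0.5886 -0.293 0.0174 mid [ 0.589 -0.292  0.084]
```

```bash
python3 -m pendant '[[0,0,-8,0.5,-3,0,1],[0,0,-16,1,-6,0,1],[0,0,-24,1.5,-9,0,1],[0,0,-32,2,-12,0,1],[0,0,-40,2.5,-16,0,1],[0,0,-48,3,-20,0,0.9],[0,0,-56,3.5,-23,0,0.8],[0,0,-60,4,-26,0,0.75]]'
python3 -m pendant '[[0,0,-8,0.3,-3,0,0.75],[0,0,-16,0.6,-6,0,0.75],[0,0,-24,0.9,-8.6,0,0.75],[0,0,-30,0.9,-8.6,0,0.75],[0,0,-30,0.9,-8.6,-2,0.75],[0,0,-30,0.9,-8.6,-4,0.75],[0,0,-30,0.9,-8.6,-4,0.75],[0,0,-30,0.9,-8.6,-4,0.75]]'
python3 - <<'E'
from h import *
print(arm.observe()["tcp_pos"])
im,d,i=obj("salt_shaker","wrist",.074,.1,2); save("w4.png",im)
E
```

```text
time_s: 9.5
tcp_pos: [0.4823, -0.231, 0.2157]
tool_rot: [-1.056, -2.953, -0.001]
force: [0.5, 0.9, 0.6]
gripper_width: 0.764
finger_force: 0.0
time_s: 10.3
tcp_pos: [0.4916, -0.3153, 0.1764]
tool_rot: [-1.778, -2.584, -0.0]
force: [0.2, -0.5, -0.4]
gripper_width: 0.752
finger_force: 0.0
[ 0.49157793 -0.31525247  0.17641856]
salt_shaker wrist 0.84 [323.8, 188.8, 46.2, 67.8] zt 0.09 circ 0.4924 -0.3158 0.0173 mid [ 0.492 -0.314  0.084]
```

View pics/w4.png

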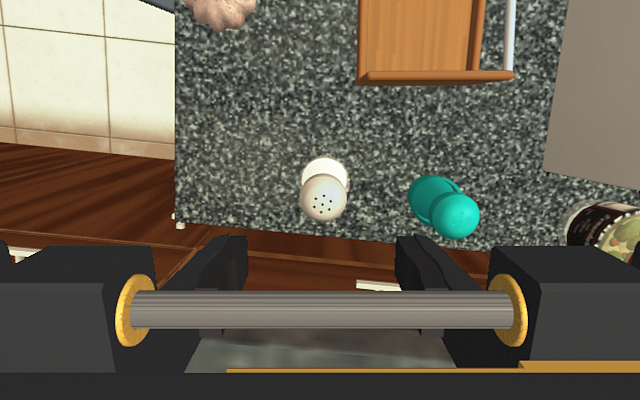

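```bash
python3 -m pendant '[[0,0,0,0,0,-4.5,0.75],[0,0,0,0,0,-9,0.75],[0,0,0,0,0,-11.5,0.75],[0,0,0,0,0,-11.5,0.75],[0,0,0,0,0,-11.5,0.2],[0,0,0,0,0,-11.5,0.2],[0,0,0,0,0,-11.5,0.2],[0,0,0,0,0,-11.5,0.2]]'
python3 -m pendant '[[0,0,0,0,0,0,0.2],[0,0,0,0,0,0,0.2],[0,0,0,0,0,0,0.2],[0,0,0,0,0,3,0.2],[0,0,0,0,0,7,0.2],[0,0,0,0,0,12,0.2],[0,0,0,-1,4.5,14,0.2],[0,0,0,-1.5,8,14,0.2]]'
```

```text
time_s: 11.2
tcp_pos: [0.4941, -0.317, 0.0656]
tool_rot: [1.779, 2.585, -0.0]
force: [0.3, -0.4, 0.6]
gripper_width: 0.411
finger_force: 0.0
time_s: 12.0
tcp_pos: [0.4797, -0.2367, 0.2083]
tool_rot: [1.779, 2.58, 0.002]
force: [0.6, -0.1, -0.6]
gripper_width: 0.372
finger_force: 30.0
```

```bash
python3 -m pendant '[[0,0,0,-0.2,4.5,0,0.2],[0,0,0,-0.4,9,0,0.2],[0,0,0,-0.6,13.5,0,0.2],[0,0,0,-0.8,17.5,0,0.2],[0,0,0,-0.8,19.6,0,0.2],[0,0,0,-0.8,19.6,-3,0.2],[0,0,0,-0.8,19.6,-6,0.2],[0,0,0,-0.8,19.6,-7,0.2]]'
python3 - <<'E'
from h import *
print(arm.observe()["tcp_pos"])
im,d,i=grab("wrist"); save("w5.png",im)
E
```

```text
time_s: 12.8
tcp_pos: [0.467, -0.0394, 0.1304]
tool_rot: [-1.777, -2.584, 0.004]
force: [-1.1, 0.4, -0.7]
gripper_width: 0.368
finger_force: 30.0
[ 0.46703879 -0.03938667  0.1304097 ]
```

View pics/w5.png

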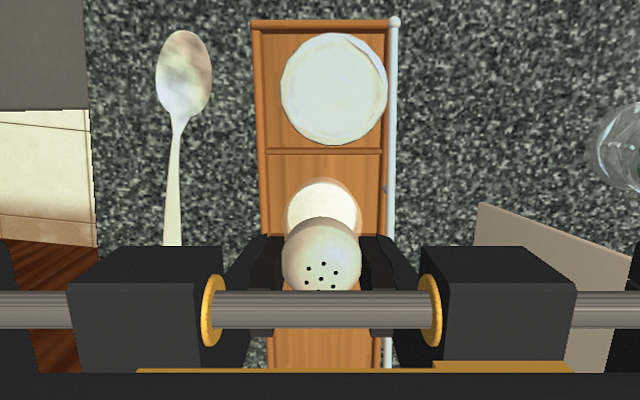

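```bash
python3 -m pendant '[[0,0,0,0.1,0,-2.5,0.2],[0,0,0,0.1,0,-4.5,0.2],[0,0,0,0.1,0,-5.2,0.2],[0,0,0,0.1,0,-5.4,0.2],[0,0,0,0.1,0,-5.6,0.2],[0,0,0,0.1,0,-5.7,0.2],[0,0,0,0.1,0,-5.7,0.2],[0,0,0,0.1,0,-5.7,0.2]]'
```

```text
time_s: 13.65
tcp_pos: [0.4714, -0.0402, 0.0773]
tool_rot: [1.78, 2.587, 0.001]
force: [-0.0, 0.1, -0.7]
gripper_width: 0.371
finger_force: 30.0
```

No contact yet; creep down.

```bash
python3 -m pendant '[[0,0,0,0,0,-0.1,0.2],[0,0,0,0,0,-0.1,0.2],[0,0,0,0,0,-0.2,0.2],[0,0,0,0,0,-0.2,0.2],[0,0,0,0,0,-0.3,0.2],[0,0,0,0,0,-0.3,0.2],[0,0,0,0,0,-0.3,0.2],[0,0,0,0,0,-0.3,0.2]]'
```

```text
time_s: 14.45
tcp_pos: [0.4726, -0.0405, 0.077]
tool_rot: [1.779, 2.586, 0.001]
force: [-6.0, 0.9, 18.1]
gripper_width: 0.369
finger_force: 30.0
```

```bash
python3 -m pendant '[[0,0,0,0,0,0.1,0.2],[0,0,0,0,0,0.1,0.5],[0,0,0,0,0,0.1,0.7],[0,0,0,0,0,0.1,0.8],[0,0,0,0,0,2,0.8],[0,0,0,0,0,6,0.8],[0,0,0,0,0,11,0.8],[0,0,0,0,0,15,0.8]]'
python3 - <<'E'
from h import *
print(arm.observe()["tcp_pos"])
im,d,i=obj("salt_shaker","wrist",.09,.11)
E
python3 -m pendant '[[0,0,7,0.5,4,0,0.8],[0,0,14,1,8,0,0.8],[0,0,21,1.5,12,0,0.8],[0,0,28,2,16,0,0.8],[0,0,35,2.5,20,0,0.8],[0,0,42,3,24,0,0.8],[0,0,50,3.4,27,0,0.8],[0,0,57.5,3.8,29.5,0,0.8]]'
python3 - <<'E'
from h import *
print(arm.observe()["tcp_pos"],arm.observe()["tool_rot"])
im,d,i=obj("spice_jar","wrist",.09,.12); save("w6.png",im)
obj("tin","wrist",.05,.07); obj("yoghurt_pot","wrist",.065,.08)
E
```

```text
time_s: 15.25
tcp_pos: [0.4709, -0.0401, 0.2255]
tool_rot: [1.781, 2.588, 0.0]
force: [0.7, -0.2, 0.7]
gripper_width: 0.801
finger_force: 0.0
[ 0.47090591 -0.0401472   0.22552379]
salt_shaker wrist 0.82 [323.5, 176.5, 45.7, 58.0] zt 0.102 circ 0.471 -0.0386 0.0173 mid [ 0.471 -0.038  0.097]
time_s: 16.15
tcp_pos: [0.5081, 0.2566, 0.2218]
tool_rot: [-0.306, -3.125, 0.002]
force: [0.5, 0.4, 0.1]
gripper_width: 0.8
finger_force: 0.0
[0.50809963 0.25657325 0.22184223] [-3.05632241e-01 -3.12465626e+00  1.52922033e-03]
spice_jar wrist 0.87 [329.6, 183.3, 52.5, 64.6] zt 0.107 circ 0.5087 0.2603 0.0202 mid [0.508 0.26  0.101]
tin wrist 0.58 [324.3, 106.8, 88.2, 92.5] zt 0.059 circ 0.4494 0.2717 0.0376 mid [0.449 0.272 0.056]
yoghurt_pot wrist 0.76 [330.5, 246.4, 79.4, 76.5] zt 0.072 circ 0.5637 0.2473 0.0402 mid [0.565 0.249 0.071]
```

View pics/w6.png

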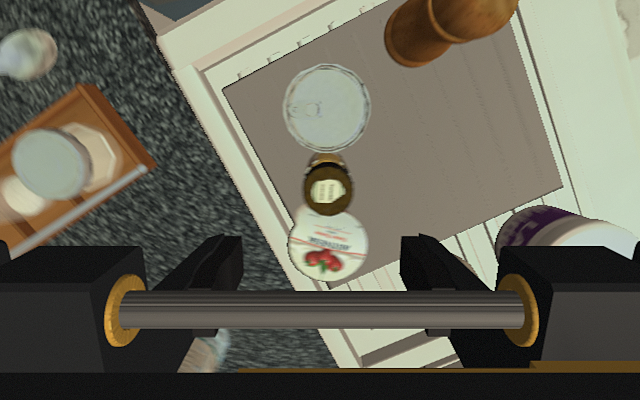

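```bash
python3 -m pendant '[[0,0,0,0.1,0.3,-5,0.8],[0,0,0,0.1,0.3,-9.5,0.8],[0,0,0,0.1,0.3,-13,0.8],[0,0,0,0.1,0.3,-14.2,0.8],[0,0,0,0.1,0.3,-14.2,0.8],[0,0,0,0.1,0.3,-14.2,0.3],[0,0,0,0.1,0.3,-14.2,0.3],[0,0,0,0.1,0.3,-14.2,0.3]]'
python3 -m pendant '[[0,0,0,0,0,0,0.3],[0,0,0,0,0,0,0.3],[0,0,0,0,0,0,0.3],[0,0,0,0,0,2,0.3],[0,0,0,0,0,4,0.3],[0,0,0,0,0,7,0.3],[0,0,0,0,0,11,0.3],[0,0,0,0,0,15,0.3]]'
```

```text
time_s: 17.25
tcp_pos: [0.5115, 0.2585, 0.084]
tool_rot: [0.317, 3.122, 0.003]
force: [0.9, 0.0, 0.3]
gripper_width: 0.554
finger_force: 0.0
time_s: 18.05
tcp_pos: [0.5087, 0.2574, 0.2316]
tool_rot: [-0.316, -3.123, 0.002]
force: [0.7, 0.9, -1.4]
gripper_width: 0.453
finger_force: 30.0
```

```bash
python3 -m pendant '[[0,0,-8,-0.2,-4.5,0,0.3],[0,0,-15,-0.4,-9,0,0.3],[0,0,-22,-0.6,-13.5,0,0.3],[0,0,-29,-0.8,-18,0,0.3],[0,0,-36,-1,-22.5,0,0.3],[0,0,-43,-1.2,-27,0,0.3],[0,0,-50,-1.4,-31.5,0,0.3],[0,0,-57.4,-1.5,-35.5,0,0.3]]'
python3 -m pendant '[[0,0,0,0,-0.6,0,0.3],[0,0,0,0,-0.6,-2,0.3],[0,0,0,0,-0.6,-6,0.3],[0,0,0,0,-0.6,-8,0.3],[0,0,0,0,-0.6,-8,0.3],[0,0,0,0,-0.6,-8,0.3],[0,0,0,0,-0.6,-8,0.3],[0,0,0,0,-0.6,-8,0.3]]'
python3 - <<'E'
from h import *
print(arm.observe()["tcp_pos"])
im,d,i=grab("wrist"); save("w7.png",im)
E
```

```text
time_s: 18.85
tcp_pos: [0.4938, -0.099, 0.2311]
tool_rot: [-1.785, -2.584, 0.001]
force: [-0.4, -0.1, -1.8]
gripper_width: 0.453
finger_force: 30.0
time_s: 19.65
tcp_pos: [0.4962, -0.1032, 0.1534]
tool_rot: [1.776, 2.588, 0.002]
force: [0.3, 1.0, -1.5]
gripper_width: 0.456
finger_force: 30.0
[ 0.49621163 -0.10322135  0.15342992]
```

View pics/w7.png

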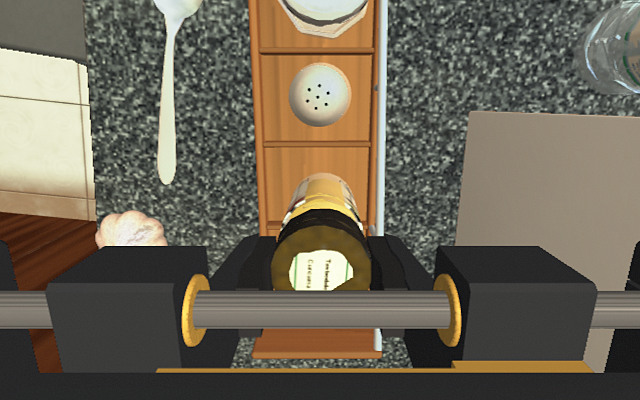

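```bash
python3 -m pendant '[[0,0,0,-0.2,0,-2.5,0.3],[0,0,0,-0.2,0,-4.5,0.3],[0,0,0,-0.2,0,-5.4,0.3],[0,0,0,-0.2,0,-5.7,0.3],[0,0,0,-0.2,0,-5.9,0.3],[0,0,0,-0.2,0,-6,0.3],[0,0,0,-0.2,0,-6.1,0.3],[0,0,0,-0.2,0,-6.1,0.3]]'
```

```text
time_s: 20.5
tcp_pos: [0.4946, -0.1039, 0.095]
tool_rot: [1.777, 2.587, 0.001]
force: [-6.6, 1.4, 17.6]
gripper_width: 0.455
finger_force: 30.0
```

```bash
python3 -m pendant '[[0,0,0,0,0,0.1,0.3],[0,0,0,0,0,0.1,0.55],[0,0,0,0,0,0.1,0.75],[0,0,0,0,0,0.1,0.8],[0,0,0,0,0,2,0.8],[0,0,0,0,0,6,0.8],[0,0,0,0,0,10,0.8],[0,0,0,0,0,14,0.8]]'
python3 - <<'E'
from h import *
print(arm.observe()["tcp_pos"],arm.observe()["tool_rot"])
obj("spice_jar","wrist",.105,.13);obj("spice_jar","top",.105,.13)
obj("pepper_mill","top",.125,.15)
E
```

```text
time_s: 21.3
tcp_pos: [0.4925, -0.103, 0.2316]
tool_rot: [-1.778, -2.589, 0.0]
force: [0.1, -0.8, 0.9]
gripper_width: 0.799
finger_force: 0.0
[ 0.49250494 -0.10301714  0.23163815] [-1.77811966e+00 -2.58888065e+00  4.24926494e-04]
spice_jar wrist 0.9 [326.9, 180.3, 54.3, 70.4] zt 0.119 circ 0.4933 -0.101 0.0205 mid [ 0.493 -0.1    0.114]
pepper_mill top 0.83 [205.3, 230.2, 32.5, 25.0] zt 0.161 circ 0.402 0.3692 0.025 mid [0.402 0.369 0.142]
```

```bash
python3 -m pendant '[[0,0,0,-0.9,4.8,0.3,0.9],[0,0,0,-1.8,9.6,0.3,1],[0,0,0,-2.7,14.4,0.3,1],[0,0,0,-3.6,19.2,0.3,1],[0,0,0,-4.5,24,0.3,1],[0,0,0,-5.4,28.8,0.3,1],[0,0,0,-6.3,33.6,0.3,1],[0,0,0,-7.2,38,0.3,1]]'
python3 -m pendant '[[0,0,0,-0.9,4.7,0,1],[0,0,0,-1.8,9.2,0,1],[0,0,0,-1.8,9.2,0,1],[0,0,0,-1.8,9.2,0,1],[0,0,0,-1.8,9.2,0,1],[0,0,0,-1.8,9.2,0,1],[0,0,0,-1.8,9.2,0,1],[0,0,0,-1.8,9.2,0,1]]'
python3 - <<'E'
from h import *
print(arm.observe()["tcp_pos"],arm.observe()["tool_rot"])
im,d,i=obj("pepper_mill","wrist",.125,.15);obj("pepper_mill","wrist",.158,.18)
E
```

```text
time_s: 22.4
tcp_pos: [0.4189, 0.2783, 0.2312]
tool_rot: [-1.777, -2.589, 0.005]
force: [1.2, -0.6, 1.0]
gripper_width: 1.002
finger_force: 0.0
time_s: 23.2
tcp_pos: [0.4033, 0.3679, 0.2338]
tool_rot: [1.781, 2.588, 0.0]
force: [0.4, -0.5, -0.5]
gripper_width: 1.002
finger_force: 0.0
[0.40332946 0.3679063  0.23378357] [1.78076969e+00 2.58797124e+00 3.82483925e-04]
pepper_mill wrist 0.95 [317.9, 183.3, 71.0, 91.0] zt 0.169 circ 0.401 0.3697 0.025 mid [0.4   0.371 0.143]
pepper_mill wrist 0.62 [318.3, 183.7, 74.4, 91.3] zt 0.169 circ 0.4007 0.3701 0.0149 mid [0.4   0.37  0.165]
```

```bash
python3 -m pendant '[[0,0,0,-0.1,0.1,-4,1],[0,0,0,-0.1,0.1,-8,1],[0,0,0,-0.1,0.1,-11.1,1],[0,0,0,-0.1,0.1,-11.1,1],[0,0,0,-0.1,0.1,-11.1,0.7],[0,0,0,-0.1,0.1,-11.1,0.3],[0,0,0,-0.1,0.1,-11.1,0.3],[0,0,0,-0.1,0.1,-11.1,0.3]]'
python3 -m pendant '[[0,0,0,0,0,0,0.3],[0,0,0,0,0,0,0.3],[0,0,0,0,0,0,0.3],[0,0,0,0,0,2,0.3],[0,0,0,0,0,5,0.3],[0,0,0,0,0,9,0.3],[0,0,0,0,0,13,0.3],[0,0,0,0,0,15,0.3]]'
```

```text
time_s: 24.2
tcp_pos: [0.4029, 0.3707, 0.1246]
tool_rot: [1.778, 2.589, 0.005]
force: [0.3, -0.4, -0.9]
gripper_width: 0.667
finger_force: 0.0
time_s: 25.0
tcp_pos: [0.4028, 0.3706, 0.2762]
tool_rot: [1.778, 2.589, 0.007]
force: [0.1, 1.0, -1.1]
gripper_width: 0.536
finger_force: 29.8
```

```bash
python3 -m pendant '[[0,0,0,0.8,-4,0,0.3],[0,0,0,1.7,-8,0,0.3],[0,0,0,2.6,-12,0,0.3],[0,0,0,3.5,-16,0,0.3],[0,0,0,4.3,-20,0,0.3],[0,0,0,5.2,-24,0,0.3],[0,0,0,6.1,-28,0,0.3],[0,0,0,7,-32,0,0.3]]'
python3 -m pendant '[[0,0,0,0.8,-4,0,0.3],[0,0,0,1.7,-8,0,0.3],[0,0,0,2.6,-12,0,0.3],[0,0,0,3.5,-16,0,0.3],[0,0,0,4.2,-19,0,0.3],[0,0,0,4.2,-20,0,0.3],[0,0,0,4.2,-20,0,0.3],[0,0,0,4.2,-20,0,0.3]]'
python3 -c "
from h import *
print(arm.observe()['tcp_pos'])"
```

```text
time_s: 25.8
tcp_pos: [0.4715, 0.0482, 0.272]
tool_rot: [-1.778, -2.589, 0.001]
force: [-0.1, -0.3, -1.0]
gripper_width: 0.534
finger_force: 29.9
time_s: 26.6
tcp_pos: [0.5133, -0.1492, 0.2721]
tool_rot: [-1.778, -2.588, -0.001]
force: [-0.3, 0.5, -1.0]
gripper_width: 0.531
finger_force: 29.9
[ 0.51331517 -0.14920186  0.27205458]
```

```bash
python3 -m pendant '[[0,0,0,0.6,-2.2,0,0.3],[0,0,0,0.6,-2.2,-1,0.3],[0,0,0,0.6,-2.2,-3,0.3],[0,0,0,0.6,-2.2,-5,0.3],[0,0,0,0.6,-2.2,-5,0.3],[0,0,0,0.6,-2.2,-5,0.3],[0,0,0,0.6,-2.2,-5,0.3],[0,0,0,0.6,-2.2,-5,0.3]]'
python3 - <<'E'
from h import *
print(arm.observe()["tcp_pos"])
im,d,i=grab("scene"); a=cv2.resize(im[170:330,260:440],None,fx=3.6,fy=3.6,interpolation=2); save("s8.png",a)
im,d,i=grab("wrist"); save("w8.png",im)
E
```

```text
time_s: 27.4
tcp_pos: [0.5207, -0.172, 0.2241]
tool_rot: [1.777, 2.588, 0.001]
force: [0.7, -0.5, -2.2]
gripper_width: 0.532
finger_force: 29.9
[ 0.52066128 -0.17204457  0.22406358]
```

View pics/w8.png

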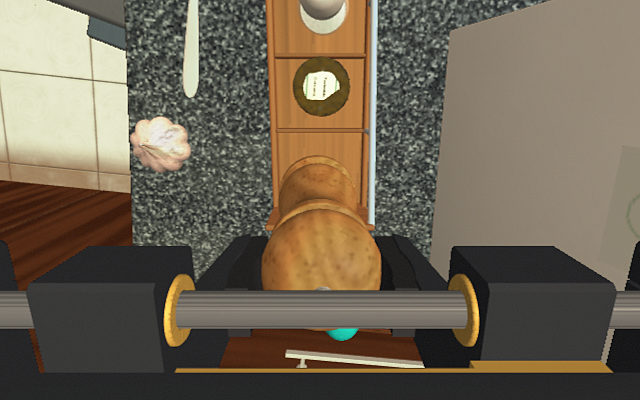

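View pics/s8.png

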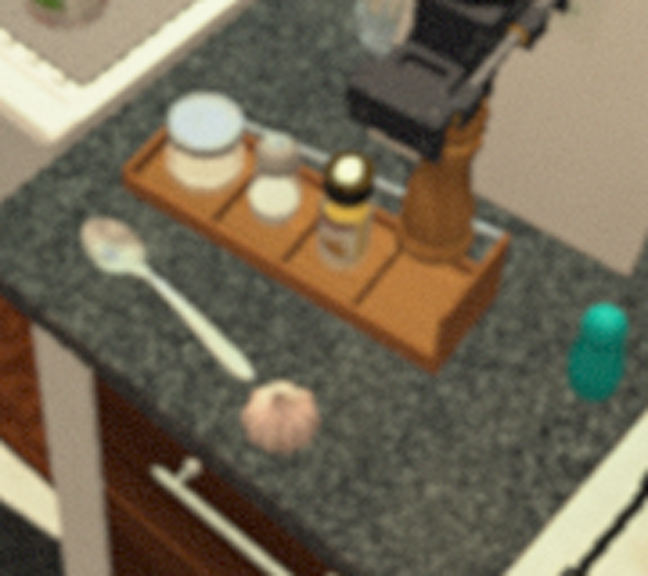

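```bash
python3 -m pendant '[[0,0,0,0,0,-2,0.3],[0,0,0,0,0,-4,0.3],[0,0,0,0,0,-5.5,0.3],[0,0,0,0,0,-7,0.3],[0,0,0,0,0,-8,0.3],[0,0,0,0,0,-8.5,0.3],[0,0,0,0,0,-8.7,0.3],[0,0,0,0,0,-8.7,0.3]]'
```

```text
time_s: 28.3
tcp_pos: [0.5205, -0.1724, 0.1363]
tool_rot: [1.778, 2.589, 0.0]
force: [0.2, -0.6, -0.8]
gripper_width: 0.532
finger_force: 29.9
```

```bash
python3 -m pendant '[[0,0,0,0,0,-0.1,0.3],[0,0,0,0,0,-0.2,0.3],[0,0,0,0,0,-0.3,0.3],[0,0,0,0,0,-0.3,0.3],[0,0,0,0,0,-0.3,0.3],[0,0,0,0,0,-0.3,0.3],[0,0,0,0,0,-0.3,0.3],[0,0,0,0,0,-0.3,0.3]]'
```

```text
time_s: 29.1
tcp_pos: [0.5214, -0.173, 0.1359]
tool_rot: [1.776, 2.586, 0.001]
force: [-2.8, 1.2, 11.6]
gripper_width: 0.534
finger_force: 29.1
```

```bash
python3 -m pendant '[[0,0,0,0,0,0.1,0.5],[0,0,0,0,0,0.1,0.7],[0,0,0,0,0,0.1,0.9],[0,0,0,0,0,0.1,1],[0,0,0,0,0,2,1],[0,0,0,0,0,6,1],[0,0,0,0,0,10,1],[0,0,0,0,0,14,1]]'
python3 -m pendant '[[0,0,0,-0.5,4,0,1],[0,0,0,-1,8,0,1],[0,0,0,-2,12,0,1],[0,0,0,-3,16,0,1],[0,0,0,-4,20,0,1],[0,0,0,-5,24,0,1],[0,0,0,-6,28,0,1],[0,0,0,-6,30,0,1]]'
python3 - <<'E'
from h import *
E=dict(pepper_mill=(.12,.19),spice_jar=(.1,.13),salt_shaker=(.09,.11),glass_jar=(.058,.085))
ca,sa=np.cos(np.deg2rad(21.1)),np.sin(np.deg2rad(21.1))
for c in("top","scene"):
    im,d,i=grab(c)
    if c=="scene": save("s9.png",cv2.resize(im[150:330,260:440],None,fx=3.3,fy=3.3,interpolation=2))
    for n,(lo,hi) in E.items():
        for r in nets.trace(n,c)[:2]:
            P=cloud(i,d,r["region"]); q=(P[:,:2]-[.4805,-.07])@np.array([[ca,-sa],[sa,ca]]); T=(P[:,2]>lo)&(P[:,2]<hi)
            if T.sum()<5: continue
            m=(np.percentile(q[T],2,axis=0)+np.percentile(q[T],98,axis=0))/2
            print(c,n,round(r["score"],2),m.round(4),"top",np.percentile(P[:,2],98).round(3))
E
```

```text
time_s: 29.9
tcp_pos: [0.5194, -0.172, 0.2733]
tool_rot: [-1.778, -2.589, 0.0]
force: [0.2, -0.3, 1.3]
gripper_width: 0.997
finger_force: 0.0
time_s: 30.7
tcp_pos: [0.4584, 0.1304, 0.2723]
tool_rot: [-1.775, -2.591, -0.0]
force: [-1.1, 0.1, 0.8]
gripper_width: 1.003
finger_force: 0.0
top pepper_mill 0.73 [-0.0002 -0.1083] top 0.181
top spice_jar 0.53 [ 0.0017 -0.0328] top 0.122
top salt_shaker 0.69 [-0.0019 -0.026 ] top 0.122
top salt_shaker 0.65 [0.0022 0.0335] top 0.105
top glass_jar 0.89 [0.0061 0.1052] top 0.078
scene pepper_mill 0.81 [-0.008 -0.112] top 0.179
scene spice_jar 0.81 [-0.0026 -0.0358] top 0.122
scene salt_shaker 0.66 [-0.0133 -0.1151] top 0.179
scene salt_shaker 0.61 [-0.0017  0.0305] top 0.103
```

View pics/s9.png

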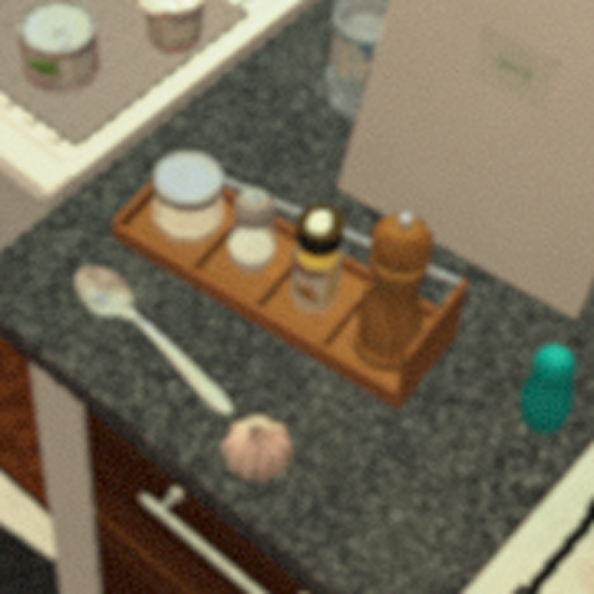

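The scene view shows all four standing upright in the right order. Each is centred in its compartment, and the robot is clear of them.

```bash
python3 -c "
from rig import arm
print(arm.hand_in())"
```

```text
the job is handed in; nothing more can be done
None
```

The mill, spice jar, salt shaker and glass jar stand upright in that order from the high end, each set on its compartment floor and let go; the pot and tin were left in place, and the job was handed in at about 31 s (no verdict was returned).

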